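# Ready the bag sealer: power on, timer one click up

### The arm

A 7-joint arm with a two-finger parallel gripper is mounted at the origin on the work surface. World frame = base frame: x ahead of the robot, y to its left, z up, the work surface at z = 0. Lengths are in mm, angles in rad, forces in N, time in s.
With the tool pointing down it reaches from about 425 to 950 mm from the base axis. Payload 4.7 kg.
Tool frame: the origin (TCP) lies midway between the tips of the shut fingers; the grasp point (between the pads) lies 19 mm behind it (robot.pinch_z is the distance from the TCP to the grasp point, in mm); z points along the fingers, y is the direction in which the jaws open and shut (so a half turn about z gives the same grasp; the last joint's range is limited). The gripper opens to 87 mm and grips with 3 to 60 N. Pads are 19 mm wide; open, the fingers measure 117 mm over their backs; the gripper's body (75 mm by 190 mm) begins 51 mm behind the grasp point.
Start: joints at [1.189, 0.469, -0.049, 1.532, 0.024, 1.141, -0.082], TCP at [233.278, -633.428, 222.573] pointing down, gripper open.
Joint ranges: [-2.59, 2.59], [-0.33, 1.99], [-1.39, 1.29], [0.1, 2.45], [-1.04, 4.18], [0.21, 1.99], [-2.66, 2.66]. Speed limits (rad/s): [2.57, 2.57, 3.14, 3.14, 3.14, 3.14, 3.14].

### API

Orientations are given as [roll, pitch, yaw] about the fixed x, y, z axes, in that order (R = Rz(yaw) Ry(pitch) Rx(roll)).
In Python, from cell import robot gives the robot as it stands. The module is installed in compiled form; this text tells all that it offers.
- The arm moves only by the tool move_arm, never from a script. Its argument "increments" is a list of rows, each a list of 6 numbers: the shift along the tool's x, y, z in m, then the turn, a rotation vector about the tool's x, y, z in rad. In form: [[dx, dy, dz, wx, wy, wz], ...]. A call has 1 to 5 rows; each row shifts and turns the pose as measured when the row begins, along the tool's axes as they then stand; what a row does not reach is not made up. A row lasts 1/10 s, in which the tool goes at most 50 mm and 8.59 degrees, less where a joint would pass 70% of its speed; a pose out of reach is approached as far as the arm can. A call with a gripper value outside its range is refused whole. "gripper" is the gripper command: -1 is shut, 1 is fully open, values between are in proportion, set as the call begins (left out, the last holds). The fingers move at their own pace and stop on an object; "grip_force" is the grip in N (left out, the last holds). Time passes only in rows, so rows that do not move let the fingers close. It gives the time, the measured TCP pose, the force and the opening at its end, in the units of the state.
- robot.sense(): the state, without advancing time (a new reading comes with each control period).
- robot.snapshot(name): name is "scene" or "top"; returns a dict with "frame" (384x512x3 uint8, red, green, blue), "fov_y" (degrees; the focal length in pixels is half the picture's height over the tangent of half this angle, whatever the lens; pixels are square), "cx", "cy" (the principal point, pixels), "k1" (the pictures are not rectified: a ray, as slopes to the right and down, at radius r is drawn at 1 + k1 r^2 times it, then the intrinsics apply), "origin" and "orientation" of the camera in the world. Camera axes: x right, y down, z forward; pixel columns grow to the right and rows downward; lengths in mm; the calibration is good to about 2 mm. A picture is of the moment at which its call begins. There is no depth.
- robot.close_job(): hands the job in, once; it reports no verdict.
The state is a dict: "time_s": time; "joints": joint angles; "joint_velocities": joint speeds; "tau": joint torques, N m; "position": TCP position; "eef_rot": TCP orientation; "contact_force": force on the tool from outside, world axes, zero at the start; "torque": the same for the moment, N m; "width": finger opening in mm.
Only numpy, scipy, OpenCV 4.12 (cv2) and the standard library are available. Lean on these libraries where they do the work, as an engineer would, in place of code of your own. Each camera call takes 0.05 s, during which the arm holds its last target.

### The job

Get the bag sealer ready for the thicker mailers: switch it on by pressing the raised end of its red rocker switch until it snaps over, and turn the knurled timer dial up (clockwise seen from above) by exactly one click from where it stands, in either order. Do both with the fingertips only, by pressing and rubbing: do not grip the dial between the fingers, do not push the sealing arm down, and leave the things lying around the sealer where they are.

Things in the scene. Friction and masses are not known exactly. Their poses are not given: they have to be found in the camera images.
- sealer: Bench bag sealer, fixed. Origin on the bench under the centre of its control head; z up, x away from the operator, y left along the machine. Head: cream box 130 x 150 mm (x, y), grey deck 75 mm above the bench with the dial (centre x 0, y -35), rocker switch (x 0, y 35) and 6 mm high lamp (x 45, y 0). Left of it hinge cheeks 98 mm high (y 77 to 107), then the bed, 75 wide, 64 high, to y 345.
- dial (a joint): Timer dial, rad: 0 at the first of 8 click settings, growing clockwise seen from above, a setting each 0.628 (36 degrees); stops just past the first and last. Starts in the third (1.257) or fourth (1.885), as drawn. The click spring resists with up to 0.06 N m until half way, then pulls it on to the next setting (within 0.05 rad); let go before half way, it falls back.
- dial_top (a point): Centre of the dial's top face, on its upright axis, 97 mm above the bench. The dial is a black rubber-covered knurled cylinder, 40 mm in diameter, its upright wall from 1 to 22 mm above the deck and flat top. The rubber is grippy (friction 0.9 to 1.3). Rubbing along the rim turns it by the distance over 20 mm: one click is 12.6 mm of rim travel.
- dial_mark (a point): Outer end of the white pointer line on the dial, on the top face's edge, 20 mm from the axis; it turns with the dial. Black dots on the deck around the dial mark the settings, growing clockwise.
- power_switch (a joint): Tilt of the red rocker, rad: 0 off (far half, +x of the sealer, stands up), 0.349 on (far half level). It snaps over by itself past half way; about 3 N on its raised end does it.
- switch_on_end (a point): Middle of the upper edge of the rocker's far (+x) end, marked by a white bar: the end to press. The rocker is 32 mm long along the sealer's x and 22 mm wide; off, this end is 11.5 mm above the deck and 15 mm from the rocker's middle; on, 6 mm above the deck. The bezel around it, 40 x 28 mm, is 2.5 mm high.
- sealer_arm (a joint): Sealing arm, rad: 0 sprung up (17 degrees above level), growing as it is pressed down to 0.33.
- sealer_handle (a point): Top of the black upright handle (30 mm diameter) at the free end of the sealing arm, about 302 mm left (+y) of the sealer's origin and 205 mm above the bench when up.
- parcel: Small cardboard parcel, 100 by 140 by 50 mm (x, y, z), loose, to the right of the control head. Origin: centre of its underside.
- tape_roll: Roll of brown packing tape lying flat, 100 mm outside and 76 mm inside diameter, 48 mm high, loose, behind the sealer. Origin: centre of its underside.
- cutter: Yellow safety cutter lying flat, 26 by 140 by 17 mm (x, y, z), loose, behind the sealer. Origin: centre of its underside.

How it is judged:
By the outcome, as a careful person would: the job done as asked, in the order asked, and still so for the second after the job is handed in, with the robot touching nothing.
It also fails if it takes over 40 s, if anything falls off the work surface, if the arm or the gripper's body presses on something with over 40 N, if the wrist force passes 120 N, or if a joint passes its speed limit or range.

## Working session

There is one attempt and no reset: what is moved stays moved. The work goes in short steps, Python scripts to look and compute and a tool call to move; the robot and the scene stay as the last step left them, time stands still between calls to the robot, and variables do not carry over. Pictures are saved under pics/ and viewed, and the job is handed in when it is done.

Besides the shell and the picture viewer there is one more tool, called after "Call:" as a command line: name --pt "numbers of a row" for each row, then --argument value for the rest. move_arm: Moves the arm, as the interface text tells. Its arguments: {"type":"object","properties":{"increments":{"type":"array"},"gripper":{"type":"number"},"grip_force":{"type":"number"}},"required":["increments"]}

```bash
mkdir -p pics; python3 - <<'E'
from cell import robot
import cv2,json
for n in("scene","top"):
    s=robot.snapshot(n); f=s.pop("frame"); cv2.imwrite(f"pics/{n}0.png",f[:,:,::-1]); print(n,s)
print(robot.sense())
E
```

```text
scene {'fov_y': 53.76082061591912, 'cx': 254.38562385103197, 'cy': 186.8417113137862, 'k1': -0.09612871728857642, 'origin': array([995.47437009, 339.61855784, 802.70709494]), 'orientation': array([-2.44744564,  0.01697192,  2.16704099])}
top {'fov_y': 50.530949795086045, 'cx': 250.4761795982081, 'cy': 181.44218542383726, 'k1': -0.010436000023368175, 'origin': array([ 390.36812119,   12.42394675, 1087.61905219]), 'orientation': array([-2.98050303,  0.0224042 , -1.5892934 ])}
{'time_s': 0.1, 'joints': array([ 1.1891327 ,  0.46940175, -0.04860801,  1.53355502,  0.02413049,
        1.14099806, -0.08227784]), 'joint_velocities': array([ 3.69464826e-05, -1.05347159e-04, -1.23957240e-03, -3.11858005e-03,
       -7.38072529e-04, -3.23929993e-04,  1.13166541e-04]), 'tau': array([ 7.00312703e-04, -5.09172463e+01, -8.11319402e-02, -2.36829257e+01,
       -6.15032902e-02,  3.45092977e-02,  8.76871559e-05]), 'position': array([ 233.03652995, -632.93232586,  221.58503996]), 'eef_rot': array([-3.13981916e+00,  8.25176241e-05,  3.52838825e-01]), 'contact_force': array([-0.26488664,  1.65158073, -0.03408389]), 'torque': array([-0.01733821, -0.00643567, -0.00320286]), 'width': 86.84777119878596}
```

View pics/scene0.png

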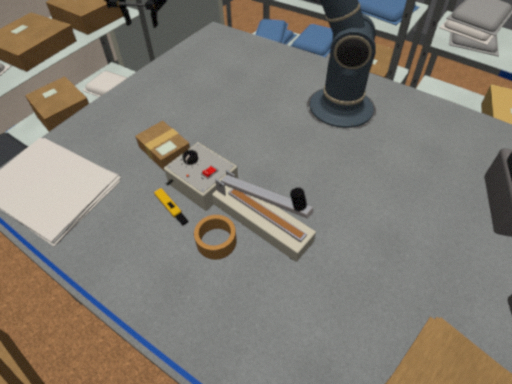

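View pics/top0.png

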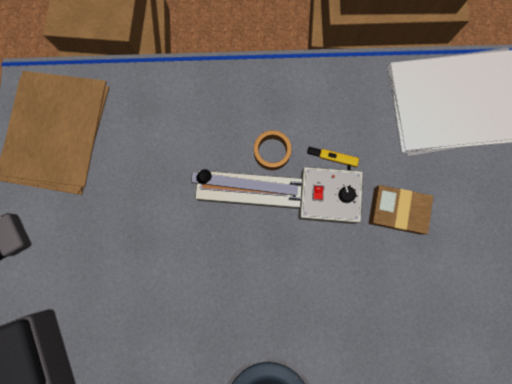

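Top view: the sealer head is centred near (332,194), the red switch at (318,192) and the dial at (348,194). The parcel is to the right; the cutter and tape are above (far side). I'll zoom in.

```bash
cat > h.py <<'E'
import numpy as np, cv2
from scipy.spatial.transform import Rotation as R
def cam(s):
    h,w=s["frame"].shape[:2]; f=h/2/np.tan(np.radians(s["fov_y"])/2)
    K=np.array([[f,0,s["cx"]],[0,f,s["cy"]],[0,0,1]]); D=np.array([s["k1"],0,0,0,0])
    return K,D,R.from_euler('xyz',s["orientation"]).as_matrix(),np.array(s["origin"])
def ray(s,uv,z):
    K,D,Rm,o=cam(s); p=cv2.undistortPoints(np.array([[uv]],float),K,D)[0,0]
    d=Rm@np.array([p[0],p[1],1]); return o+d*(z-o[2])/d[2]
def proj(s,P):
    K,D,Rm,o=cam(s); P=np.atleast_2d(P).astype(float)
    return cv2.projectPoints((P-o)@Rm,np.zeros(3),np.zeros(3),K,D)[0][:,0]
E
python3 - <<'E'
from cell import robot
from h import *
s=robot.snapshot("top"); f=s["frame"]
c=f[155:235,290:400]; cv2.imwrite("pics/t1.png",cv2.resize(c,None,fx=7,fy=7,interpolation=cv2.INTER_CUBIC)[:,:,::-1])
hsv=cv2.cvtColor(f,cv2.COLOR_RGB2HSV)
m=((hsv[...,0]<8)|(hsv[...,0]>172))&(hsv[...,1]>150)&(hsv[...,2]>90)
m[:160]=0;m[230:]=0
n,l,st,ce=cv2.connectedComponentsWithStats(m.astype(np.uint8))
for i in range(1,n):
  if st[i,4]>1: print(st[i],ce[i],ray(s,ce[i],81))
s2=robot.snapshot("scene"); f=s2["frame"]
c=f[135:215,155:245]; cv2.imwrite("pics/s1.png",cv2.resize(c,None,fx=7,fy=7,interpolation=cv2.INTER_CUBIC)[:,:,::-1])
hsv=cv2.cvtColor(f,cv2.COLOR_RGB2HSV)
m=((hsv[...,0]<8)|(hsv[...,0]>172))&(hsv[...,1]>150)&(hsv[...,2]>90)
m[:140]=0;m[200:]=0
n,l,st,ce=cv2.connectedComponentsWithStats(m.astype(np.uint8))
for i in range(1,n):
  if st[i,4]>5: print(st[i],ce[i],ray(s2,ce[i],81))
E
```

```text
[314 186   9  13 108] [317.86111111 192.13888889] [ 523.69889041 -135.22228109   81.        ]
[203 167  13  10  75] [208.77333333 171.16      ] [ 526.38430993 -135.72156503   81.        ]
```

View pics/t1.png

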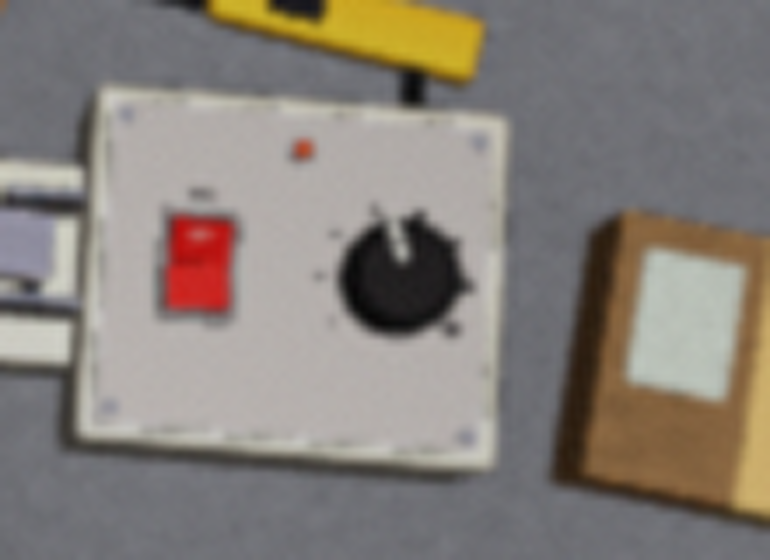

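View pics/s1.png

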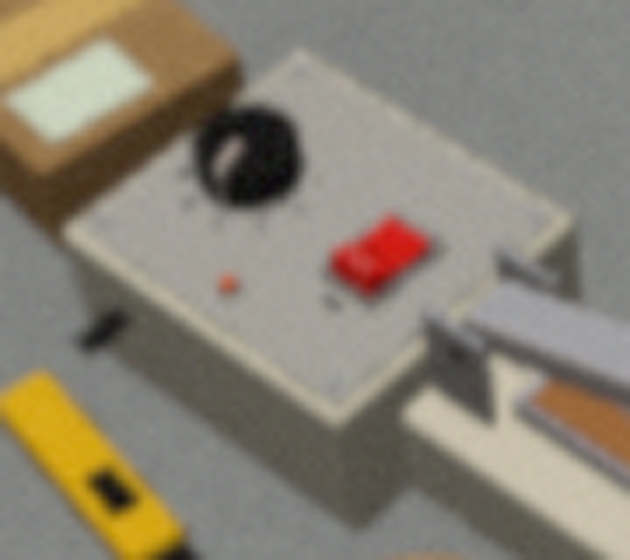

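The dial pointer is at zoom (395,230), pointing up and slightly left. The rocker's white bar is at (200,235) on the far end. Next I'll cast the corners and features to get the sealer frame.

```bash
python3 - <<'E'
from cell import robot
from h import *
from scipy.optimize import least_squares
T=robot.snapshot("top"); S=robot.snapshot("scene")
tz=lambda u,v:(u/7+290-.43,v/7+155-.43); sz=lambda u,v:(u/7+155-.43,v/7+135-.43)
# local pts
L=[((65,75,75),tz(100,88)),((65,-75,75),tz(508,118)),((-65,-75,75),tz(492,468)),((-65,75,75),tz(78,440)),((45,0,81),tz(303,149)),((0,-35,97),tz(398,274))]
M=[((65,75,75),sz(335,422)),((65,-75,75),sz(65,232)),((-65,-75,75),sz(300,50)),((-65,75,75),sz(575,212)),((45,0,81),sz(228,284)),((0,-35,97),sz(249,145))]
def fit(s,A):
    W=np.array([ray(s,uv,p[2])[:2] for p,uv in A]); P=np.array([p[:2] for p,_ in A],float)
    def f(q):
        c,n=np.cos(q[2]),np.sin(q[2]); return (P@np.array([[c,n],[-n,c]])+q[:2]-W).ravel()
    r=least_squares(f,[520,-150,0]); return r.x,r.fun.reshape(-1,2).round(1)
a,ra=fit(T,L);b,rb=fit(S,M);print(a,ra,b,rb)
q=(a+b)/2;print(q)
Rz=R.from_euler('z',q[2]).as_matrix()
g=lambda p:(Rz@np.array(p)+[q[0],q[1],0]).round(1)
for n,p in dict(dial=(0,-35,97),sw=(0,35,80),end=(15,35,86.5),press=(14,35,86.5)).items(): print(n,g(p),proj(T,g(p)),proj(S,g(p)))
# pointer angles
d=g((0,-35,97))[:2]
for s,uv in((T,tz(392,222)),(S,sz(222,165))):
    v=ray(s,uv,97)[:2]-ray(s,tz(400,276) if s is T else sz(250,146),97)[:2]; print('mark',v,np.degrees(np.arctan2(v[1],v[0])))
E
```

```text
[ 5.18995373e+02 -1.69670206e+02 -9.76375863e-02] [[ 2.   2.3]
 [ 1.7 -1. ]
 [-2.3 -1.7]
 [-0.6  2.2]
 [-0.2  0.4]
 [-0.6 -2.2]] [ 5.22386170e+02 -1.69218264e+02 -9.09554853e-02] [[ 0.9  3.1]
 [ 2.1 -2.4]
 [-2.  -1.9]
 [ 0.   3.3]
 [-0.5  0.5]
 [-0.5 -2.4]]
[ 5.20690772e+02 -1.69444235e+02 -9.42965358e-02]
dial [ 517.4 -204.3   97. ] [[347.21751532 193.2064662 ]] [[189.92832592 154.37441366]]
sw [ 524.  -134.6   80. ] [[317.54867148 192.07840271]] [[209.72941934 171.02325256]]
end [ 538.9 -136.    86.5] [[318.21195678 185.76174635]] [[205.39696218 172.71433615]]
press [ 537.9 -135.9   86.5] [[318.1897777  186.16114431]] [[205.67325831 172.48626652]]
mark [19.10411124  1.71937882] 5.1427907758736096
mark [13.34034841 -2.36075149] -10.035352749217642
```

Call:
move_arm --pt "0 0 0 0 0 0.149" --pt "0 0 0 0 0 0.149" --pt "0 0 0 0 0 0.149" --pt "0 0 0 0 0 0" --gripper -1 --grip_force 20

```text
time_s: 0.7
position: [233.0, -633.0, 221.7]
eef_rot: [-3.14, 0.0, -0.102]
contact_force: [-1.4, 0.2, 0.2]
width: 62.9
```

Call:
move_arm --pt "0.0213 -0.0436 0 0 0 0" --pt "0.0213 -0.0436 0 0 0 0" --pt "0.0213 -0.0436 0 0 0 0" --pt "0.0213 -0.0436 0 0 0 0" --pt "0.0213 -0.0436 0 0 0 0"

```text
time_s: 1.2
position: [357.7, -427.7, 220.1]
eef_rot: [3.138, 0.004, -0.101]
contact_force: [0.4, 0.1, 0.1]
width: 23.0
```

Call:
move_arm --pt "0.0214 -0.044 0 0 0 0" --pt "0.0214 -0.044 0 0 0 0" --pt "0.0214 -0.044 0 0 0 0" --pt "0.0214 -0.044 0 0 0 0" --pt "0.0214 -0.044 0 0 0 0"

```text
time_s: 1.7
position: [486.6, -213.3, 220.4]
eef_rot: [3.135, 0.0, -0.083]
contact_force: [0.9, -0.5, -1.0]
width: 0.3
```

Call:
move_arm --pt "0.0214 -0.044 0.01 0 0 0" --pt "0.0214 -0.044 0.02 0 0 0" --pt "0 0 0 0 0 0"

```text
time_s: 2.0
position: [538.8, -122.8, 192.7]
eef_rot: [3.138, -0.006, -0.06]
contact_force: [-1.3, -0.2, -1.6]
width: 0.3
```

Call:
move_arm --pt "0 0.007 0.02 0 0 0.02" --pt "0 0.006 0.025 0 0 0.015" --pt "0 0 0.025 0 0 0" --pt "0 0 0 0 0 0"

```text
time_s: 2.4
position: [539.9, -134.5, 121.9]
eef_rot: [3.138, -0.008, -0.078]
contact_force: [-0.9, 1.1, 0.3]
width: 0.1
```

```bash
cat > look.py <<'E'
import sys
from cell import robot
from h import *
n=sys.argv[1]
T=robot.snapshot("top")["frame"][150:235,285:395]; S=robot.snapshot("scene")["frame"][125:215,155:245]
a=cv2.resize(T,None,fx=4,fy=4,interpolation=cv2.INTER_CUBIC);b=cv2.resize(S,None,fx=4,fy=4,interpolation=cv2.INTER_CUBIC)
h=max(a.shape[0],b.shape[0]);p=lambda x:cv2.copyMakeBorder(x,0,h-x.shape[0],0,0,cv2.BORDER_CONSTANT)
cv2.imwrite(f"pics/{n}.png",np.hstack([p(a),p(b)])[:,:,::-1])
s=robot.sense();print(s["position"],s["eef_rot"],s["contact_force"])
E
python3 look.py a1
```

```text
[ 542.47107512 -134.92448128  125.03012302] [ 3.13701689 -0.01465346 -0.07962333] [ 0.58707455 -0.20433343  0.32196707]
```

View pics/a1.png

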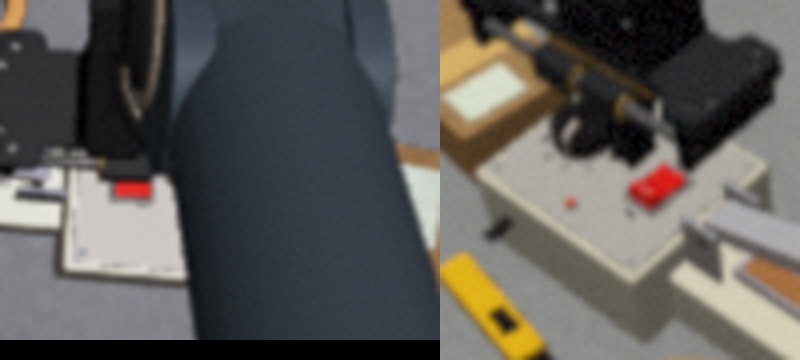

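The arm hides most of the top view. In the scene view the fingertip is above the rocker at about (680,150), and the dial and parcel are undisturbed. I'll descend slowly.

Call:
move_arm --pt "-0.004 0 0.015 0 -0.01 0.01" --pt "0 0 0.01 0 0 0" --pt "0 0 0 0 0 0"

```text
time_s: 2.8
position: [540.6, -135.6, 101.6]
eef_rot: [3.136, -0.01, -0.089]
contact_force: [-0.1, -0.3, -0.4]
width: 0.1
```

Call:
move_arm --pt "-0.002 0 0.008 0 -0.01 0" --pt "0 0 0.004 0 0 0" --pt "0 0 0.004 0 0 0"

```text
time_s: 3.1
position: [539.8, -135.6, 85.6]
eef_rot: [3.136, -0.002, -0.089]
contact_force: [1.3, -0.0, 4.0]
width: 0.5
```

Call:
move_arm --pt "0 0 0.003 0 0 0" --pt "0 0 0.003 0 0 0"

```text
time_s: 3.3
position: [540.5, -135.7, 80.9]
eef_rot: [3.135, -0.003, -0.089]
contact_force: [-8.5, 2.1, 30.4]
width: 0.1
```

Call:
move_arm --pt "0 0 -0.01 0 0 0" --pt "0 0 -0.03 0 0 0" --pt "0 0 -0.04 0 0 0" --pt "0 0.04 -0.01 0 0 0" --pt "0 0 0 0 0 0"

```text
time_s: 3.8
position: [536.1, -175.4, 174.6]
eef_rot: [3.135, -0.0, -0.086]
contact_force: [-1.2, -1.4, 0.1]
width: 0.7
```

```bash
python3 look.py a2
```

```text
[ 536.71414817 -169.05161947  173.39853255] [ 3.13952452e+00  9.28955828e-04 -7.91548760e-02] [-0.09213681  1.29250475 -0.40988526]
```

View pics/a2.png

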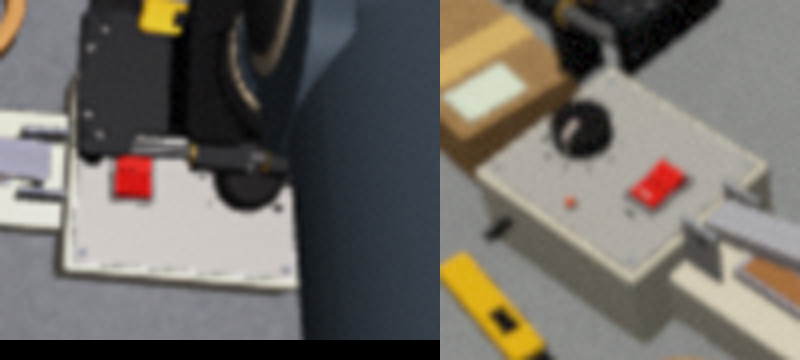

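The rocker now looks different: its near half catches the light. The dial is unchanged. Next I'll go over the dial centre.

Call:
move_arm --pt "-0.008 0.018 0.01 0 0 0" --pt "-0.008 0.018 0.02 0 0 0" --pt "0 0 0.02 0 0 0" --pt "0 0 0 0 0 0" --pt "0 0 0 0 0 0"

```text
time_s: 4.4
position: [516.6, -199.0, 119.9]
eef_rot: [-3.14, 0.005, -0.072]
contact_force: [0.5, -0.1, 0.1]
width: 0.4
```

Call:
move_arm --pt "0.001 0.005 0.008 0 0 0" --pt "0 0 0.007 0 0 0" --pt "0 0 0 0 0 0"

```text
time_s: 4.7
position: [518.7, -202.9, 105.1]
eef_rot: [-3.14, 0.003, -0.069]
contact_force: [0.1, 0.1, 0.5]
width: 0.4
```

```bash
python3 look.py a3
```

```text
[ 519.13723668 -203.2578637   105.87855661] [-3.14033773e+00  1.59421002e-03 -6.91155640e-02] [-0.3083314  -0.04869313 -0.10062135]
```

View pics/a3.png

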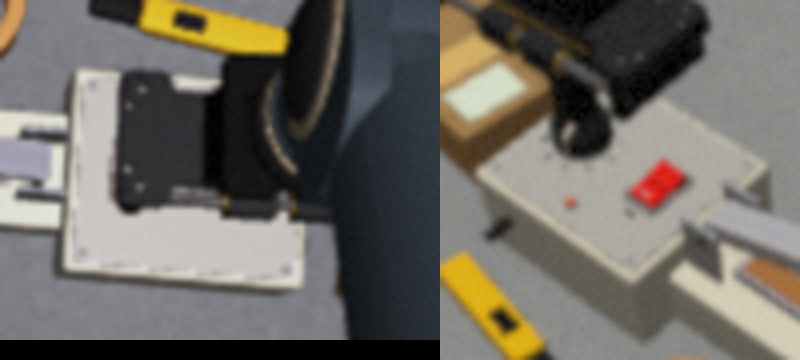

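Call:
move_arm --pt "-0.001 0.001 0.005 0 0 0" --pt "0 0 0.004 0 0 0" --pt "0 0 0.002 0 0 0"

```text
time_s: 5.1
position: [519.1, -204.4, 97.2]
eef_rot: [-3.141, -0.001, -0.069]
contact_force: [-7.1, 2.5, 26.4]
width: 0.5
```

Call:
move_arm --pt "0 0 0.001 0 0 0.12" --pt "0 0 0.001 0 0 0.12" --pt "0 0 0.001 0 0 0.12"

```text
time_s: 5.4
position: [520.3, -205.0, 97.4]
eef_rot: [-3.141, -0.004, -0.443]
contact_force: [-1.1, 0.2, 6.4]
width: 0.2
```

```bash
python3 look.py a4; python3 -c "
from cell import robot;print(robot.sense()['torque'],robot.sense()['joints'])"
```

```text
[ 520.31468199 -205.00626242   97.41436843] [-3.1410075  -0.0039644  -0.43936989] [-1.27635636 -0.42540858  6.12899959]
[0.09341031 0.39466218 0.05815589] [ 0.37320743  0.42546747 -0.09355745  1.93202308  0.05474502  0.78248679
 -1.76090409]
```

View pics/a4.png

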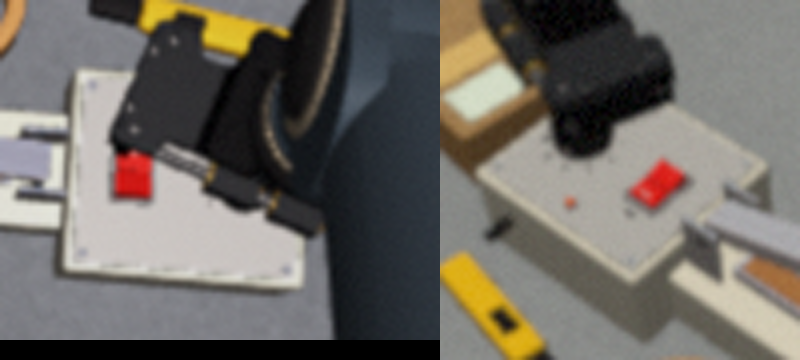

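Call:
move_arm --pt "0 0 0.002 0 0 0.1" --pt "0 0 0.002 0 0 0.1"

```text
time_s: 5.7
position: [520.6, -205.5, 97.3]
eef_rot: [-3.141, -0.005, -0.646]
contact_force: [-5.5, 1.5, 14.4]
width: 0.4
```

```bash
python3 -c "
from cell import robot;print(robot.sense()['torque'],robot.sense()['contact_force'])"
```

```text
[0.40995756 1.12432015 0.08024524] [-5.49524878  1.52873385 14.4448727 ]
```

Call:
move_arm --pt "0 0 -0.01 0 0 0" --pt "0 0 -0.03 0 0 0" --pt "0 0 -0.05 0 0 0" --pt "-0.03 -0.02 -0.04 0 0 0" --pt "-0.04 -0.02 0 0 0 0"

```text
time_s: 6.2
position: [490.6, -137.1, 229.7]
eef_rot: [-3.141, -0.007, -0.651]
contact_force: [0.2, 0.4, -0.1]
width: 0.5
```

Call:
move_arm --pt "-0.045 0 0 0 0 0" --pt "-0.045 0 0 0 0 0" --pt "0 0 0 0 0 0"

```text
time_s: 6.5
position: [415.7, -75.9, 231.1]
eef_rot: [-3.138, -0.011, -0.639]
contact_force: [0.6, -0.1, -0.3]
width: 0.6
```

```bash
python3 look.py a5
```

```text
[419.80885879 -78.80165411 231.91018815] [-3.1364898  -0.01465504 -0.64322274] [0.85861796 0.14899488 1.47340069]
```

View pics/a5.png

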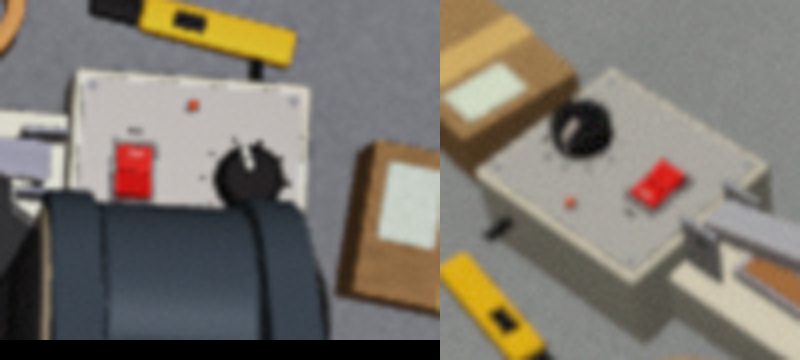

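The dial pointer hasn't moved (still at left (248,155), pointing up), so the twist slipped or fell back. I'll compare the pointer and rocker with the first images at higher zoom.

```bash
cat > cmp.py <<'E'
import sys
from cell import robot
from h import *
T=robot.snapshot("top")["frame"];S=robot.snapshot("scene")["frame"]
T0=cv2.imread("pics/top0.png")[:,:,::-1];S0=cv2.imread("pics/scene0.png")[:,:,::-1]
r=lambda x:cv2.resize(x,(400,300),interpolation=cv2.INTER_CUBIC)
ct=lambda f:r(f[175:215,308:361]);cs=lambda f:r(f[145:181,175:223])
cv2.imwrite(f"pics/{sys.argv[1]}.png",np.vstack([np.hstack([ct(T0),cs(S0)]),np.hstack([ct(T),cs(S)])])[:,:,::-1])
E
python3 cmp.py c1
```

```text
(no output)
```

View pics/c1.png

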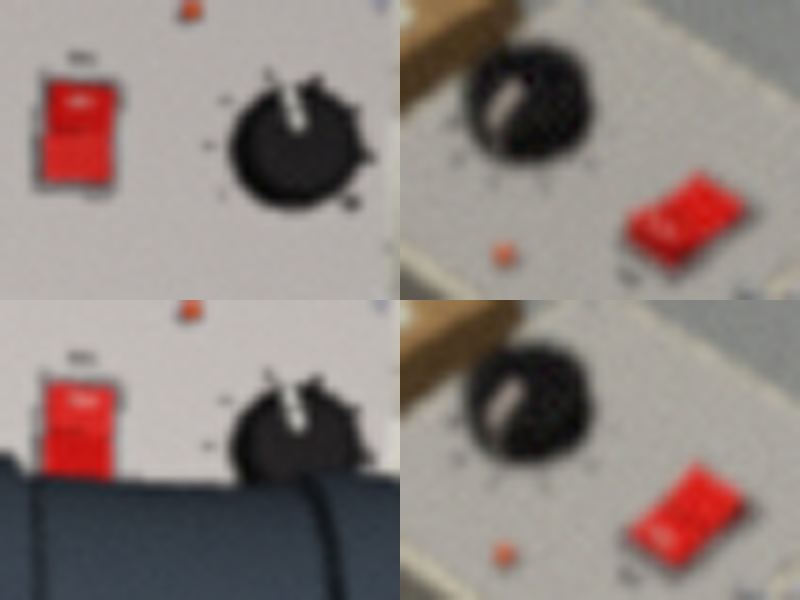

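The rocker is on: its near/far shading has swapped and the far half lies level. The dial is still at its original (fourth) setting. I'll wind the wrist back, spread the fingertips slightly for more leverage on the flat top, and press harder.

Call:
move_arm --pt "0 0 0 0 0 -0.149" --pt "0 0 0 0 0 -0.149" --pt "0 0 0 0 0 -0.149" --pt "0 0 0 0 0 -0.149" --pt "0 0 0 0 0 -0.149" --gripper -0.64

```text
time_s: 7.2
position: [426.2, -85.1, 231.0]
eef_rot: [3.136, -0.014, 0.108]
contact_force: [-0.0, -0.4, 0.6]
width: 15.4
```

Call:
move_arm --pt "0 0 0 0 0 -0.12" --pt "0 0 0 0 0 0" --pt "0 0 0 0 0 0"

```text
time_s: 7.5
position: [428.9, -87.9, 230.3]
eef_rot: [3.135, -0.012, 0.227]
contact_force: [-0.0, -0.7, -0.2]
width: 15.7
```

Call:
move_arm --pt "0.0203 0.043 0 0.006 -0.012 0" --pt "0.0203 0.043 0 0 0 0" --pt "0.0203 0.042 0.02 0 0 0" --pt "0 0 0.03 0 0 0" --pt "0 0 0 0 0 0"

```text
time_s: 8.0
position: [520.9, -203.5, 179.8]
eef_rot: [3.139, -0.001, 0.217]
contact_force: [-0.3, 1.1, -0.4]
width: 15.8
```

Call:
move_arm --pt "-0.002 0 0.03 0 0 0" --pt "0 0 0.025 0 0 0" --pt "0 0 0.01 0 0 0" --pt "0 0 0 0 0 0"

```text
time_s: 8.4
position: [521.9, -205.0, 116.6]
eef_rot: [3.136, -0.006, 0.212]
contact_force: [0.2, 0.3, 0.4]
width: 16.0
```

Call:
move_arm --pt "-0.003 -0.002 0.006 0.004 -0.005 0" --pt "0 0 0.005 0 0 0" --pt "0 0 0 0 0 0"

```text
time_s: 8.7
position: [520.6, -203.7, 108.5]
eef_rot: [3.137, -0.006, 0.212]
contact_force: [0.1, 0.3, 0.7]
width: 15.7
```

Call:
move_arm --pt "-0.002 0 0.006 0.003 -0.005 0" --pt "0 0 0.004 0 0 0" --pt "0 0 0.003 0 0 0" --pt "0 0 0.003 0 0 0"

```text
time_s: 9.1
position: [520.1, -204.5, 97.1]
eef_rot: [3.139, -0.003, 0.211]
contact_force: [-10.9, 3.8, 36.9]
width: 15.8
```

```bash
python3 look.py b1; python3 -c "
from cell import robot;print(robot.sense()['torque'],robot.sense()['joints'])"
```

```text
[ 519.99909611 -204.49882567   97.20596058] [ 3.13897225e+00 -3.09353526e-03  2.11000633e-01] [-7.08532205  3.01305975 22.49835116]
[0.70990711 1.82425024 0.00477222] [ 0.34398338  0.42361536 -0.05770853  1.93499964  0.03486779  0.77993137
 -1.09313264]
```

View pics/b1.png

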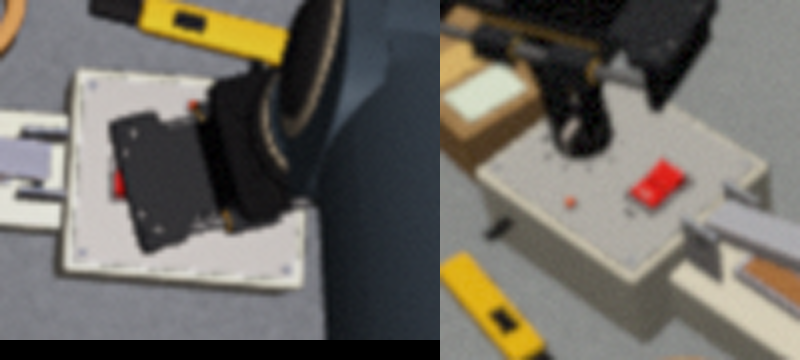

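The fingertips are seated on the dial top and the pointer is visible between them at scene (572,125). Now I'll twist under a steady press.

Call:
move_arm --pt "0 0 0.003 0 0 0.1" --pt "0 0 0.003 0 0 0.1" --pt "0 0 0.003 0 0 0.1"

```text
time_s: 9.5
position: [520.2, -205.2, 97.2]
eef_rot: [3.14, -0.004, -0.101]
contact_force: [-6.5, 3.2, 21.4]
width: 15.9
```

```bash
python3 -c "
from cell import robot;print(robot.sense()['torque'],robot.sense()['contact_force'])"; python3 cmp.py b2
```

```text
[ 0.56461973  1.70044687 -0.04569547] [-6.51554275  3.15398207 21.36919878]
```

View pics/b2.png

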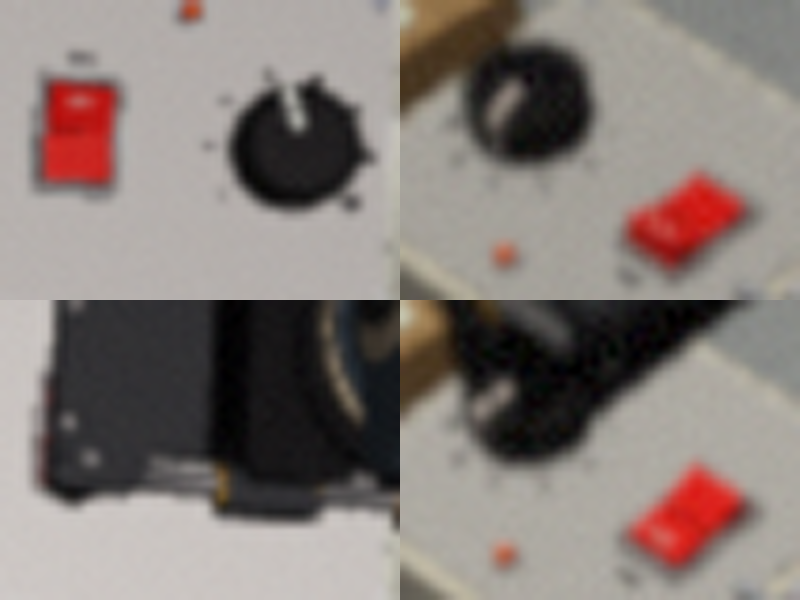

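The pointer turned with the fingers, with its outer end now at about (480,412). I'll continue to the full click.

Call:
move_arm --pt "0 0 0.003 0 0 0.1" --pt "0 0 0.003 0 0 0.1" --pt "0 0 0.003 0 0 0.1" --pt "0 0 0.001 0 0 0"

```text
time_s: 10.0
position: [520.1, -205.9, 97.5]
eef_rot: [-3.141, -0.005, -0.413]
contact_force: [-0.6, -0.1, -0.2]
width: 15.9
```

```bash
python3 -c "
from cell import robot;print(robot.sense()['torque'],robot.sense()['contact_force'])"; python3 cmp.py b3
```

```text
[ 0.09188909 -0.01920064 -0.00288322] [-0.58730831 -0.05044798 -0.21164191]
```

View pics/b3.png

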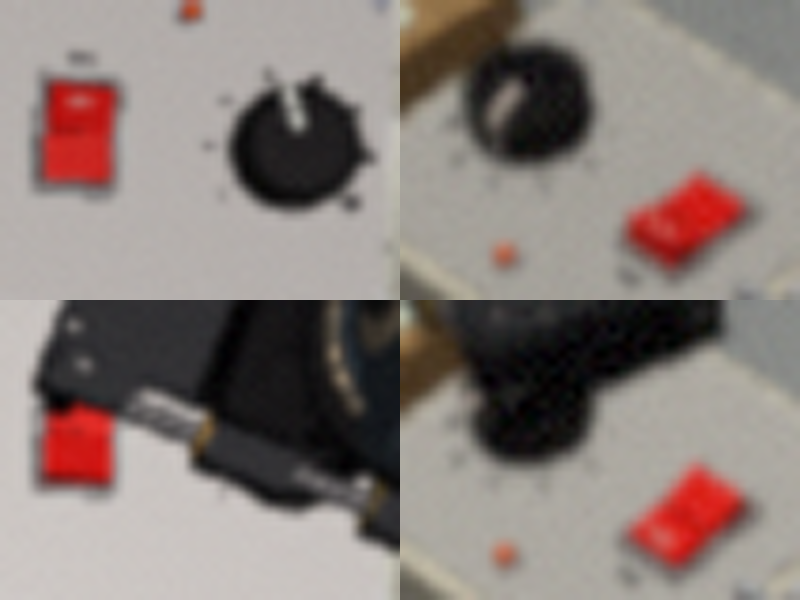

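The force is already released and the pointer is hidden behind the finger. I'll lift and look.

Call:
move_arm --pt "0 0 -0.01 0 0 0" --pt "0 0 -0.04 0 0 0" --pt "0 0 -0.05 0 0 0" --pt "-0.03 -0.02 -0.04 0 0 0" --pt "-0.045 -0.01 0 0 0 0"

```text
time_s: 10.6
position: [467.2, -152.5, 238.6]
eef_rot: [3.141, -0.007, -0.414]
contact_force: [0.0, 1.7, -0.4]
width: 15.5
```

Call:
move_arm --pt "-0.045 0 0 0 0 0" --pt "-0.045 0 0 0 0 0" --pt "0 0 0 0 0 0" --pt "0 0 0 0 0 0"

```text
time_s: 11.0
position: [379.3, -112.1, 239.9]
eef_rot: [-3.14, -0.011, -0.409]
contact_force: [0.1, 0.6, 0.3]
width: 15.7
```

```bash
python3 cmp.py b4; python3 -c "
from cell import robot;import cv2
cv2.imwrite('pics/t4.png',robot.snapshot('top')['frame'][:,:,::-1]);print(robot.sense()['position'])"
```

```text
[ 380.10495608 -112.63414466  239.3736557 ]
```

View pics/b4.png

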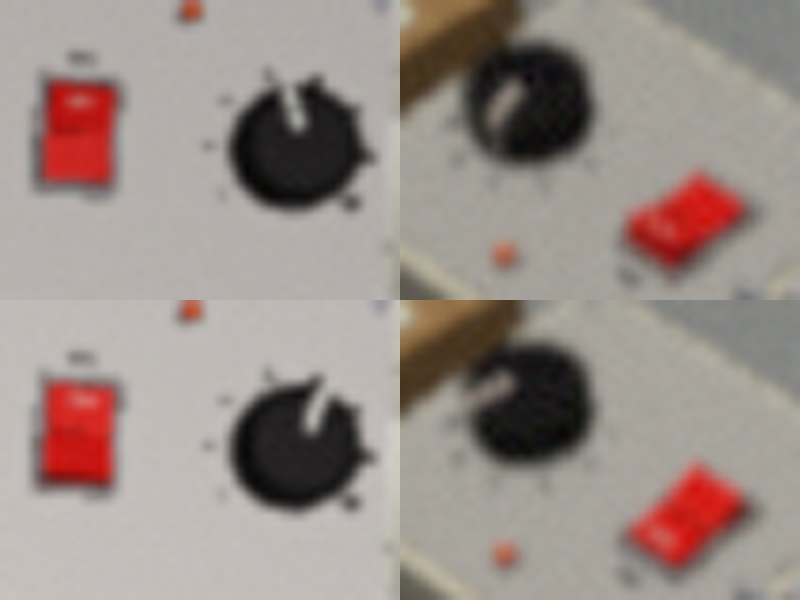

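View pics/t4.png

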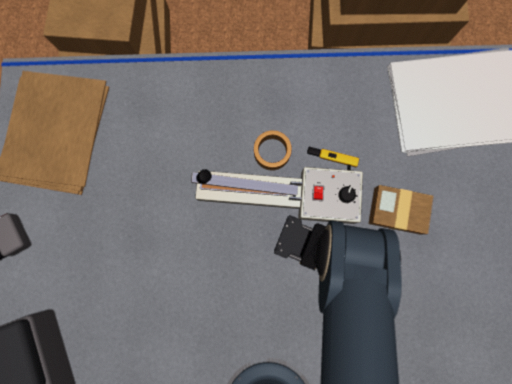

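Pointer now aims at the next dot clockwise, (320,378) against (285,85) before, about 36–38° on. The rocker is on, the parcel, tape and cutter haven't moved, and the gripper is clear.

```bash
python3 -c "
from cell import robot;print(robot.sense()['contact_force'],robot.sense()['time_s']);robot.close_job()"
```

```text
[-0.97925467  1.18447743  0.18501893] 11.15
the job is handed in; nothing more can be done
```

The sealer is switched on and the dial is up one click. I handed the job in at 11.15 s, with the arm clear of everything.

- **Switch:** I pressed the raised far end of the rocker with the shut fingertips until it bottomed out at about 30 N. The pictures then showed the light and dark halves swapped and the far half level.
- **Dial:** My first try, twisting on the dial's top with the fingers shut, slipped or fell back and left the dial where it started, as the pictures confirmed. The second try used the fingertips 16 mm apart, resting flat on the top at about 20–37 N and twisting 0.62 rad clockwise. The dial was not gripped.
- **Last checks:** The pointer stood about 36–38° further clockwise, moving from the fourth dot to the fifth, which is one click. I read this by eye from the pictures. The parcel, tape roll, cutter and sealing arm looked unmoved.
- **Disagreement:** The two cameras placed the sealer about 3 mm apart, so I used the average of the two.

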